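# Fit the cup head on the tilted spindle of the banding stand

## Robot

A 7-joint arm with a two-finger parallel gripper is mounted at the origin on a cart in front of the work surface, level with it; the furniture and walls round the work are solid. World frame = base frame: x ahead of the robot, y to its left, z up, the work surface at z = 0. Lengths are in m, angles in rad, forces in N, time in s.
With the tool pointing down it reaches from about 0.4 to 0.85 m from the base axis. Payload 10.4 kg.
Tool frame: the origin (TCP) lies midway between the tips of the shut fingers; the grasp point (between the pads) lies 19 mm behind it; z points along the fingers, y is the line along which they close (so a half turn about z gives the same grasp; the last joint's range is limited). The gripper opens to 87 mm and grips with 3 to 60 N. Pads are 19 mm wide; open, the fingers measure 117 mm over their backs; the gripper's body (75 mm by 190 mm) begins 51 mm behind the grasp point.
Start: joints at [-1.322, 0.332, -0.065, 1.46, 0.022, 1.35, -0.088], TCP at [0.168, 0.602, 0.191] pointing down, gripper open.
Joint ranges: [-2.6, 2.6], [-0.5, 2.12], [-1.47, 1.34], [0.16, 2.42], [-1.27, 4.41], [0.06, 2.06], [-2.6, 2.6]. Speed limits (rad/s): [2.22, 2.22, 2.79, 2.79, 3.14, 3.14, 3.14].

## Interface

Orientations are given as a unit quaternion [w, x, y, z].
In Python, from workcell import manip, vision gives the robot as it stands. The module is installed in compiled form; this text tells all that it offers.
- The arm moves only by the tool apply_moves, never from a script. Its argument "rows" is a list of rows, each an object with "grip": the opening, from -1 (shut) to 1 (fully open); "linear": the shift along the world's x, y, z in mm, a list of three; "angular": the turn, a rotation vector about the world's x, y, z in degrees, a list of three. In form: [{"grip": grip, "linear": [dx, dy, dz], "angular": [rx, ry, rz]}, ...]. A call has 1 to 10 rows; each row shifts and turns the commanded pose from where the row before left it; what a row does not reach is not made up. A row lasts 1/12 s, in which the tool goes at most 41.7 mm and 7.16 degrees, less where a joint would pass 70% of its speed; a pose out of reach is approached as far as the arm can. A call with a gripper value outside its range is refused whole. The fingers move at their own pace and stop on an object; "squeeze" is the grip in N (left out, the last holds). Time passes only in rows, so rows that do not move let the fingers close. It gives the time, the measured TCP pose, the force, the opening and the grip force at its end, in the units of the state.
- manip.get_state(): the state, without advancing time (a new reading comes with each control period).
- vision.capture(name): name is "scene" or "top" or "wrist"; returns (picture, depth): 384x512x3 uint8, red, green, blue; 384x512 float32, m along the optical axis (not along the pixel's ray), 0 where there is no reading.
- vision.camera_model(name): a dict with "fx", "fy", "cx", "cy" (pixels), "view" (4x4, takes a point from world to camera coordinates); the wrist camera has in their place "mount" (4x4, takes a point from camera to tool coordinates, whose origin is the TCP and whose axes are the flange's). Camera axes: x right, y up, looking along -z (the intrinsics and any distortion apply to the point x, -y, -z); pixel columns grow to the right and rows downward; lengths in m; the calibration is good to about 2 mm. A picture is of the moment at which its call begins: read the wrist's pose just before it. camera_model takes no time and is no camera call.
- manip.job_done(): hands the job in; it is judged then, once.
The state is a dict: "clock": time; "joint_pos": joint angles; "joint_velocities": joint speeds; "joint_torque": joint torques, N m; "tool_pos": TCP position; "tcp_rot": TCP orientation; "contact_force": force on the tool from outside, world axes, zero at the start; "moment": the same for the moment, N m; "opening": finger opening in m; "gripper_force": force on a finger pad.
Only numpy, scipy, OpenCV 4.12 (cv2) and the standard library are available. Lean on these libraries where they do the work, as an engineer would, in place of code of your own. Each camera call takes 0.05 s, during which the arm holds its last target. There are 200 camera calls.

## Task

The banding stand is tilted for decorating and its cup head lies on the bench. Pick the head up by its central plug, turn it until the slots of its bore line up with the four teeth of the splined spindle, slide it on along the tilted spindle until it sits fully home, flush on the shoulder, and let go. Do not knock the cups, the jar or the bowl about.

Things in the scene. Friction and masses are not known exactly. Their poses are not given: they have to be found in the camera images.
- cup_head: aluminium disc 140 mm across with a round 44 mm centre tube, 76 mm tall in all; disc 34 to 42 mm up, grip plug (2 rubber bands) above. 0.3-0.5 kg. Origin: centre of underside, z up the axis. Through bore 22 mm with 4 slots along +-x, +-y (31 mm across, 10.5 wide), mouth flared below. 4 red lines on the disc mark the slots. Fits spindle at any quarter turn. Stands upright, any yaw.
- spindle: steel splined shaft on the stand, tilted 25-38 deg from vertical, roughly toward the robot. Origin: centre of the shoulder (52 mm disc) on which the head's underside must rest; z out along the shaft, tip at 47 mm. 4 teeth along +-x, +-y: 28 mm across, 8 wide, tips tapered over 5 mm, core 18. Red lines on the 112 mm plate below mark the teeth. Turns against 0.3 N m of drag; tilt clamped.
- stand: dark cast stand of the tilting banding wheel, fixed to the bench: round base 152 mm across, two cheeks with the tilt pivot 98 mm up, black clamp knob at its -y side. Origin: centre of the base's underside; -x is its front (toward the robot, give or take 17 deg), to which the spindle leans; spindle origin is 48 mm from the pivot.
- tan_cup: square tan clay cup, about 70 mm wide and 68 tall, right of the stand; leave it standing. Origin: centre of its underside.
- white_cup: square white clay cup, about 66 mm wide and tall, in front of the tan cup, by the notebook; leave it standing. Origin: centre of its underside.
- blue_jar: blue glaze jar with white lid, 56 mm across, 68 tall, in front between stand and head; leave it standing. Origin: centre of its underside.
- black_bowl: small black bowl, 69 mm across, 38 tall, behind the head; leave it standing. Origin: centre of its underside.
Mind the look-alikes: they are no part of the job. Of the things that look like the stand, the larger one is meant.

How it is judged:
By the outcome, as a careful person would: the job done as asked, in the order asked, and still so for the second after the job is handed in, with the robot touching nothing.
It also fails if it takes over 38 s, if anything falls off the work surface, if the arm or the gripper's body presses on something with over 40 N, if the wrist force passes 120 N, or if a joint passes its speed limit or range.

## Working session

There is one attempt and no reset: what is moved stays moved. The work goes in short steps, Python scripts to look and compute and a tool call to move; the robot and the scene stay as the last step left them, time stands still between calls to the robot, and variables do not carry over. Pictures are saved under pics/ and viewed, at most 10 in all, crops included, and the job is handed in when it is done.

Besides the shell and the picture viewer there is one more tool, called after "Request:" by a JSON object that holds its "api" and its "payload", one argument or row to a line. apply_moves: Moves the arm, as the interface text tells. Its arguments: {"type":"object","properties":{"rows":{"type":"array","items":{"type":"object","properties":{"grip":{"type":"number"},"linear":{"type":"array","items":{"type":"number"}},"angular":{"type":"array","items":{"type":"number"}}}}},"squeeze":{"type":"number"}},"required":["rows"]}

```bash
mkdir -p pics
cat > h.py <<'E'
import numpy as np, cv2, os
from workcell import manip, vision
from scipy.spatial.transform import Rotation as R
def rot(q): return R.from_quat([q[1],q[2],q[3],q[0]]).as_matrix()
def grab(n):
    s=manip.get_state(); im,d=vision.capture(n); m=vision.camera_model(n)
    if 'view' in m: T=np.linalg.inv(np.array(m['view']))
    else:
        W=np.eye(4); W[:3,:3]=rot(s['tcp_rot']); W[:3,3]=s['tool_pos']; T=W@np.array(m['mount'])
    np.savez(f'pics/{n}.npz',im=im,d=d,T=T,K=[m['fx'],m['fy'],m['cx'],m['cy']])
    return im,d,T,[m['fx'],m['fy'],m['cx'],m['cy']]
def load(n):
    z=np.load(f'pics/{n}.npz'); return z['im'],z['d'],z['T'],z['K']
def pts(d,T,K):
    v,u=np.mgrid[:d.shape[0],:d.shape[1]]
    P=np.stack([(u-K[2])/K[0]*d,-(v-K[3])/K[1]*d,-d],-1)
    return P@T[:3,:3].T+T[:3,3]
def ray(u,v,T,K):
    r=T[:3,:3]@np.array([(u-K[2])/K[0],-(v-K[3])/K[1],-1]); return T[:3,3],r
def plane(u,v,T,K,z):
    o,r=ray(u,v,T,K); return o+r*(z-o[2])/r[2]
def save(im,f): cv2.imwrite('pics/'+f,im[...,::-1])
E
python3 - <<'E'
from h import *
a=grab('scene');b=grab('top')
for n in('scene','top'):print({k:np.round(v,3).tolist() if not isinstance(v,str) else v for k,v in vision.camera_model(n).items()})
print(vision.camera_model('wrist'))
print(manip.get_state())
save(a[0],'s0.png');save(b[0],'t0.png')
E
```

```text
{'fx': 496.96, 'fy': 496.96, 'cx': 250.38, 'cy': 189.71, 'view': [[0.496, -0.868, -0.011, -0.274], [0.641, 0.357, 0.679, -0.417], [-0.586, -0.344, 0.734, -1.624], [0.0, 0.0, 0.0, 1.0]]}
{'fx': 452.324, 'fy': 452.324, 'cx': 256.908, 'cy': 193.194, 'view': [[-0.008, -1.0, 0.009, -0.013], [0.992, -0.007, 0.129, -0.534], [-0.129, 0.01, 0.992, -1.428], [0.0, 0.0, 0.0, 1.0]]}
{'fx': 332.2116229543782, 'fy': 332.2116229543782, 'cx': 263.2230531010149, 'cy': 193.5080577590454, 'mount': array([[ 7.01739863e-04,  9.63403168e-01,  2.68055674e-01,
         7.31182944e-02],
       [ 9.99999571e-01, -8.38227461e-04,  3.94736765e-04,
        -1.30583065e-04],
       [ 6.04982277e-04,  2.68055282e-01, -9.63403342e-01,
        -1.91945814e-01],
       [ 0.00000000e+00,  0.00000000e+00,  0.00000000e+00,
         1.00000000e+00]])}
{'clock': 0.1, 'joint_pos': array([-1.3216122 ,  0.33280928, -0.06472128,  1.4608557 ,  0.02159806,
        1.34991381, -0.08847959]), 'joint_velocities': array([ 0.00028988, -0.00043843,  0.00040621, -0.00123204,  0.00022435,
       -0.00022996, -0.00115436]), 'joint_torque': array([ 5.35556737e-04, -6.24542427e+01,  2.38796807e-02, -3.90723467e+01,
       -6.15240633e-02,  3.64434044e-02,  6.38353549e-05]), 'tool_pos': array([0.16766858, 0.60168236, 0.19053398]), 'tcp_rot': array([-6.25391295e-05,  1.35444808e-01,  9.90784683e-01, -6.42298177e-04]), 'contact_force': array([ 0.51450388, -0.11958414, -0.29849087]), 'moment': array([ 0.03587041,  0.03754536, -0.02691758]), 'gripper_force': 0.0, 'opening': 0.08687846172012412}
```

View pics/s0.png

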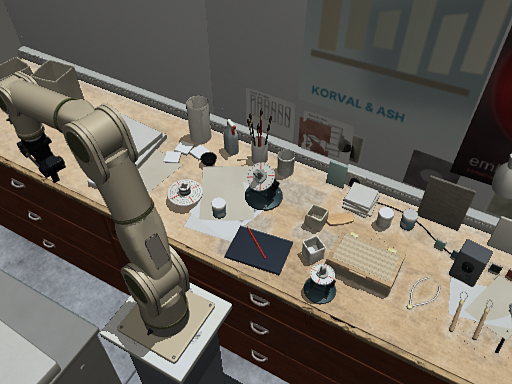

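View pics/t0.png

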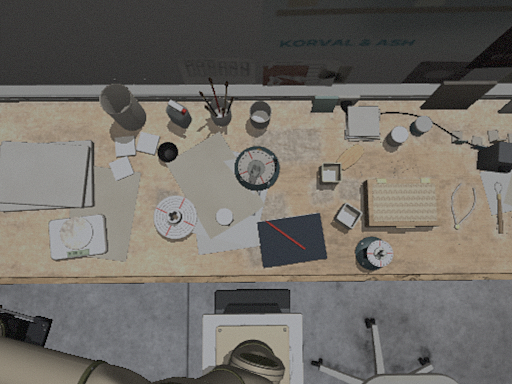

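The scene view shows the cup head at (185,193) and the main stand at (262,185). The top view has them at (175,216) and (257,168). Look-alikes for the head are the dish on the scale, top (77,235), and the small stand's disc, top (378,253). The look-alike for the stand is the small one, top (375,253); scene (320,285). I choose head (175,216) and stand (257,168), and check both in a close crop.

Run:
```python
from h import *
a=load('scene');b=load('top')
def crop(im,u,v,w=50,h=37): return cv2.resize(im[v-h:v+h,u-w:u+w],(400,296),interpolation=cv2.INTER_CUBIC)
m=np.vstack([np.hstack([crop(a[0],185,193),crop(a[0],262,185)]),np.hstack([crop(b[0],175,216),crop(b[0],257,168)])])
save(m,'c0.png')
for n,z,L in((b,.042,[(175,216)]),(b,.0,[(77,235)]),(b,.068,[(224,216),(330,173),(347,216)]),(b,.03,[(168,152)])):
  for u,v in L: print(u,v,plane(u,v,n[2],n[3],z).round(3))
P=pts(b[1],b[2],b[3])
for nm,c,r in(('head',(175,216),30),('stand',(257,168),30)):
  sub=P[c[1]-r:c[1]+r,c[0]-r:c[0]+r].reshape(-1,3); print(nm, sub[:,2].max(), np.histogram(sub[:,2],bins=np.arange(-.01,.25,.01)))
```

```text
175 216 [0.461 0.245 0.042]
77 235 [0.405 0.57  0.   ]
224 216 [0.458 0.087 0.068]
330 173 [ 0.592 -0.25   0.068]
347 216 [ 0.455 -0.299  0.068]
168 152 [0.672 0.273 0.03 ]
head 1.485066498745291 (array([1061, 1020,   20,    5,  380,  948,   19,   23,   98,    0,    0,
          0,    0,    0,    0,    0,    0,    0,    0,    0,    0,    0,
          0,    0,    0]), array([-0.01,  0.  ,  0.01,  0.02,  0.03,  0.04,  0.05,  0.06,  0.07,
        0.08,  0.09,  0.1 ,  0.11,  0.12,  0.13,  0.14,  0.15,  0.16,
        0.17,  0.18,  0.19,  0.2 ,  0.21,  0.22,  0.23,  0.24]))
stand 1.485066498745291 (array([1014, 1169,  355,    8,    0,    0,    0,    0,    0,    0,    4,
         95,  159,  121,  170,  238,  161,   33,   38,   14,    0,    0,
          0,    0,    0]), array([-0.01,  0.  ,  0.01,  0.02,  0.03,  0.04,  0.05,  0.06,  0.07,
        0.08,  0.09,  0.1 ,  0.11,  0.12,  0.13,  0.14,  0.15,  0.16,
        0.17,  0.18,  0.19,  0.2 ,  0.21,  0.22,  0.23,  0.24]))
```

View pics/c0.png

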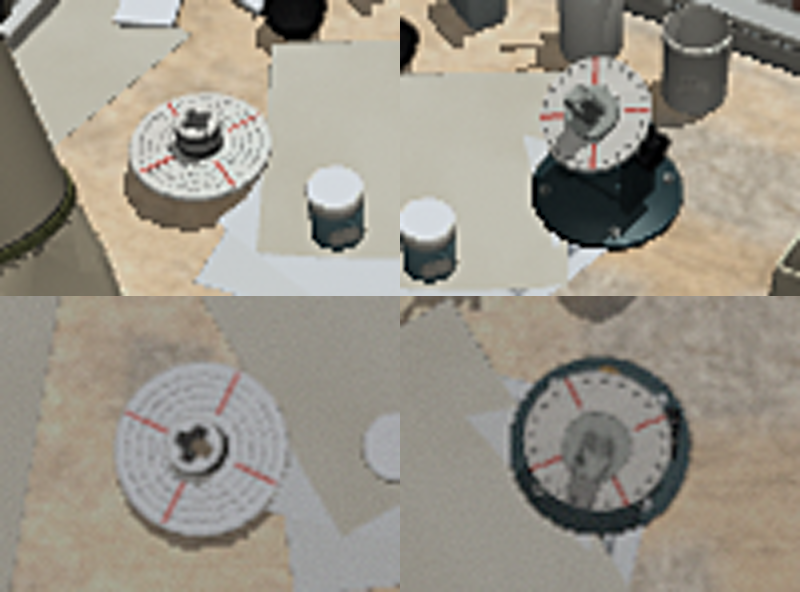

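The crop confirms both: the head has its plug and four red lines, and the larger stand has its splined spindle leaning toward the robot. Next I move the wrist camera over the head.

Request:
{"api": "apply_moves", "payload": {
  "rows": [
    {"grip": 1,"linear": [22,-34,1],"angular": [0,0,1.5]},
    {"grip": 1,"linear": [22,-34,1],"angular": [0,0,1.5]},
    {"grip": 1,"linear": [22,-34,1],"angular": [0,0,1.5]},
    {"grip": 1,"linear": [22,-34,1],"angular": [0,0,1.5]},
    {"grip": 1,"linear": [22,-34,1],"angular": [0,0,1.5]},
    {"grip": 1,"linear": [22,-34,1],"angular": [0,0,1.5]},
    {"grip": 1,"linear": [22,-34,1],"angular": [0,0,1.5]},
    {"grip": 1,"linear": [22,-34,1],"angular": [0,0,1.5]},
    {"grip": 1,"linear": [22,-34,1],"angular": [0,0,1.5]},
    {"grip": 1,"linear": [22,-34,1],"angular": [0,0,2]}
  ]
}}

```text
clock: 0.93
tool_pos: [0.3883, 0.2601, 0.2012]
tcp_rot: [-0.0, 0.0, 1.0, 0.0]
contact_force: [1.8, 0.3, 0.8]
opening: 0.0869
gripper_force: 0.0
```

Request:
{"api": "apply_moves", "payload": {
  "rows": [
    {"grip": 1,"linear": [16,-12,0],"angular": [0,0,0]},
    {"grip": 1,"linear": [0,0,0],"angular": [0,0,0]},
    {"grip": 1,"linear": [0,0,0],"angular": [0,0,0]}
  ]
}}

```text
clock: 1.18
tool_pos: [0.4042, 0.2492, 0.2011]
tcp_rot: [-0.0, 0.002, 1.0, -0.0]
contact_force: [-0.7, 1.2, 0.3]
opening: 0.087
gripper_force: 0.0
```

Run:
```python
from h import *
w=grab('wrist'); s=manip.get_state(); print(s['clock'],s['tool_pos'],s['tcp_rot'],s['joint_velocities'].round(3))
save(cv2.resize(w[0],(768,576)),'w1.png')
im,d,T,K=w
P=pts(d,T,K)
hsv=cv2.cvtColor(im,cv2.COLOR_RGB2HSV)
top=(abs(P[...,2]-.042)<.006)&(np.hypot(P[...,0]-.461,P[...,1]-.245)<.09)
print('disc z',np.median(P[top][:,2]))
(c,r)=cv2.minEnclosingCircle(P[top][:,:2].astype(np.float32)); print('disc',c,r)
```

```text
1.2333 [0.40341202 0.2502585  0.20103301] [-3.14343573e-04  8.09026621e-04  9.99999623e-01  5.38582815e-06] [-0.018  0.    -0.023  0.    -0.002 -0.002  0.   ]
disc z 0.04055595735801801
disc (0.46005013585090637, 0.24392110109329224) 0.07032820582389832
```

View pics/w1.png

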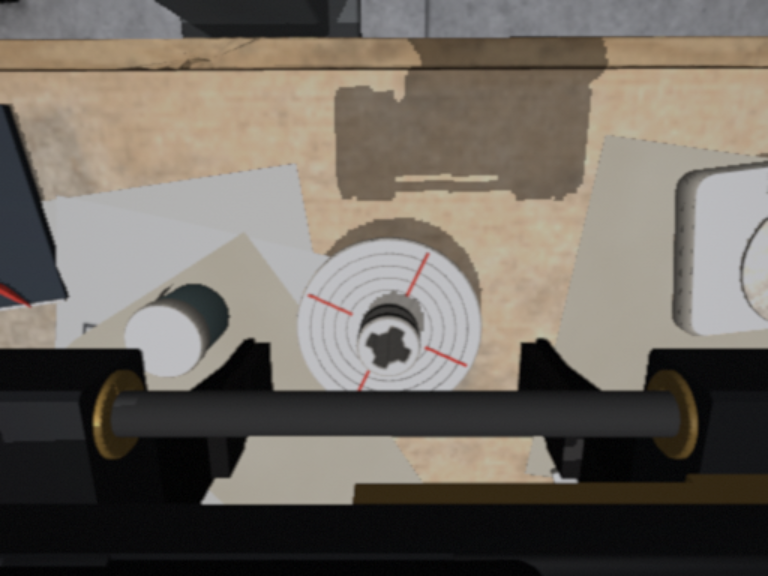

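The wrist view shows the head disc centred near (388,325) with its plug between the fingers and four red lines. The jar is at (165,335), clear of the head.

```bash
cat > m.py <<'E'
from h import *
def redmask(im):
    h=cv2.cvtColor(im,cv2.COLOR_RGB2HSV); return ((h[...,0]<8)|(h[...,0]>172))&(h[...,1]>90)&(h[...,2]>70)
def head(w,c=(.460,.244)):
    im,d,T,K=w
    v,u=np.nonzero(redmask(im)); 
    Q=np.array([plane(a,b,T,K,.042) for a,b in zip(u,v)])[:,:2]-c
    r=np.hypot(*Q.T); Q=Q[(r<.07)&(r>.025)]; a=np.arctan2(Q[:,1],Q[:,0])
    yaw=np.angle(np.exp(4j*a).mean())/4
    # refine centre: lines through centre, offsets
    A=[];B=[]
    for k in range(4):
        dlt=np.angle(np.exp(1j*(a-yaw-k*np.pi/2))); S=Q[abs(dlt)<.3]
        n=np.array([-np.sin(yaw+k*np.pi/2),np.cos(yaw+k*np.pi/2)])
        if len(S)>5: A.append(n);B.append((S@n).mean()); print(k,len(S),B[-1])
    off=np.linalg.lstsq(np.array(A),np.array(B),rcond=None)[0]
    return np.degrees(yaw),np.array(c)+off
def spindle(w,c0,rad=.075):
    im,d,T,K=w; P=pts(d,T,K); 
    ok=(d>0)&(np.hypot(P[...,0]-c0[0],P[...,1]-c0[1])<rad)&(P[...,2]>.09)
    g=im.astype(int); white=ok&(g.min(-1)>130)|ok&redmask(im)
    X=P[white]
    rng=np.random.default_rng(0); best=None
    for _ in range(400):
        t=X[rng.choice(len(X),3,False)]; n=np.cross(t[1]-t[0],t[2]-t[0]); L=np.linalg.norm(n)
        if L<1e-6: continue
        n/=L; i=abs((X-t[0])@n)<.003
        if best is None or i.sum()>best.sum(): best=i
    Y=X[best]; m=Y.mean(0); n=np.linalg.svd(Y-m)[2][2]; n*=np.sign(n[2])
    print('plate inl',best.sum(),len(X),'rms',((Y-m)@n).std(),'n',n.round(4),'tilt',np.degrees(np.arccos(n[2])),'az',np.degrees(np.arctan2(n[1],n[0])))
    e1=np.cross([0,1,0],n);e1/=np.linalg.norm(e1);e2=np.cross(n,e1)
    q=np.c_[(Y-m)@e1,(Y-m)@e2].astype(np.float32)
    c,r=cv2.minEnclosingCircle(q); print('plate r',r)
    C=m+c[0]*e1+c[1]*e2
    v,u=np.nonzero(redmask(im)&ok); Z=[]
    for a,b in zip(u,v):
        o,rr=ray(a,b,T,K); p=o+rr*((m-o)@n)/(rr@n)-C; Z.append([p@e1,p@e2])
    Z=np.array(Z); r=np.hypot(*Z.T); Z=Z[(r>.02)&(r<.058)]; a=np.arctan2(Z[:,1],Z[:,0])
    y=np.angle(np.exp(4j*a).mean())/4; A=[];B=[]
    for k in range(4):
        S=Z[abs(np.angle(np.exp(1j*(a-y-k*np.pi/2))))<.35]; nn=np.array([-np.sin(y+k*np.pi/2),np.cos(y+k*np.pi/2)])
        if len(S)>3:A.append(nn);B.append((S@nn).mean());print(k,len(S),B[-1].round(4))
    off=np.linalg.lstsq(np.array(A),np.array(B),rcond=None)[0]; C2=C+off[0]*e1+off[1]*e2
    print('plateC',C.round(4),'lines C',C2.round(4),'tooth yaw in (e1,e2)',np.degrees(y))
    # spindle pts along axis
    Wp=P[ok]-C2; h=Wp@n; rr=np.linalg.norm(Wp-np.outer(h,n),axis=1); s=(rr<.03)&(h>.004)
    print('heights',np.histogram(h[s],bins=np.arange(0,.09,.004)))
    s=(rr<.025)&(h>.03); D=(Wp[s]-np.outer(h[s],n)); print('shaft off e1,e2',(D@e1).mean(),(D@e2).mean())
    return C2,n,e1,e2,y
if __name__=='__main__':
    print(head(load('wrist')))
    for n in('top','scene'): print(n);spindle(load(n),(.617,-.02))
E
python3 m.py; python3 -c "
from h import *
for n,c in(('top',(257,168)),('scene',(262,183))):
  w=load(n); P=pts(*w[1:]); print(P[c[1],c[0]])"
```

```text
0 27 -0.000428855495582415
1 56 0.00018100955271556083
2 57 0.00020762386981863448
3 55 -0.00016786499441114283
(np.float64(-25.715135301026667), array([0.45970476, 0.24378897]))
top
plate inl 390 517 rms 0.0016101001810294821 n [-0.5338  0.0787  0.842 ] tilt 32.6526011492828 az 171.61549698849373
plate r 0.05519375950098038
3 4 -0.0011
plateC [ 0.6013 -0.0136  0.1323] lines C [ 0.6005 -0.014   0.1318] tooth yaw in (e1,e2) 23.847932477023456
heights (array([ 0, 72, 47, 13,  4,  3,  5,  3,  5,  5,  6,  7, 13, 21,  9,  0,  0,
        0,  0,  0,  0,  0]), array([0.   , 0.004, 0.008, 0.012, 0.016, 0.02 , 0.024, 0.028, 0.032,
       0.036, 0.04 , 0.044, 0.048, 0.052, 0.056, 0.06 , 0.064, 0.068,
       0.072, 0.076, 0.08 , 0.084, 0.088]))
shaft off e1,e2 0.003534057838919864 0.0005661835157084265
scene
plate inl 209 434 rms 0.0017429562554060985 n [-0.5039  0.0951  0.8585] tilt 30.851606752191955 az 169.30952823249692
plate r 0.057242415845394135
0 4 0.0012
1 5 -0.0023
2 6 0.0009
3 6 0.0003
plateC [ 0.6009 -0.0159  0.1312] lines C [ 0.6019 -0.0152  0.1317] tooth yaw in (e1,e2) 24.884043076439085
heights (array([ 0, 32, 33, 19,  6,  1,  4,  5,  2,  3,  2,  7, 10,  5,  9,  2,  1,
        0,  0,  0,  0,  0]), array([0.   , 0.004, 0.008, 0.012, 0.016, 0.02 , 0.024, 0.028, 0.032,
       0.036, 0.04 , 0.044, 0.048, 0.052, 0.056, 0.06 , 0.064, 0.068,
       0.072, 0.076, 0.08 , 0.084, 0.088]))
shaft off e1,e2 -0.0031442484869577004 -0.006223129870611483
[ 0.59453509 -0.01676756  0.1512623 ]
[ 0.58282896 -0.03432125  0.1191061 ]
```

Request:
{"api": "apply_moves", "payload": {
  "rows": [
    {"grip": 1,"linear": [20,-25.5,10],"angular": [-0.5,-3.1,0]},
    {"grip": 1,"linear": [20,-25.5,10],"angular": [-0.5,-3.1,0]},
    {"grip": 1,"linear": [20,-25.5,7],"angular": [-0.5,-3.1,0]},
    {"grip": 1,"linear": [20,-25.5,7],"angular": [-0.5,-3.1,0]},
    {"grip": 1,"linear": [20,-25.5,7],"angular": [-0.5,-3.1,0]},
    {"grip": 1,"linear": [20,-25.5,7],"angular": [-0.5,-3.1,0]},
    {"grip": 1,"linear": [20,-25.5,7],"angular": [-0.5,-3.1,0]},
    {"grip": 1,"linear": [20,-25.5,7],"angular": [-0.5,-3.1,0]},
    {"grip": 1,"linear": [20,-25.5,4],"angular": [-0.5,-3.1,0]},
    {"grip": 1,"linear": [20,-25.5,4],"angular": [-0.5,-3.1,0]}
  ]
}}

```text
clock: 2.07
tool_pos: [0.6044, -0.0042, 0.2719]
tcp_rot: [0.269, -0.001, 0.962, -0.043]
contact_force: [0.2, 0.4, 0.6]
opening: 0.0872
gripper_force: 0.0
```

Request:
{"api": "apply_moves", "payload": {
  "rows": [
    {"grip": 1,"linear": [0,0,0],"angular": [0,0,0]},
    {"grip": 1,"linear": [0,0,0],"angular": [0,0,0]},
    {"grip": 1,"linear": [0,0,0],"angular": [0,0,0]}
  ]
}}

```text
clock: 2.32
tool_pos: [0.6033, -0.0029, 0.2711]
tcp_rot: [0.267, -0.0, 0.963, -0.042]
contact_force: [-0.6, 0.8, -0.9]
opening: 0.0867
gripper_force: 0.0
```

```bash
cp pics/wrist.npz pics/wh.npz
python3 - <<'E'
from m import *
w=grab('wrist'); s=manip.get_state(); print(s['clock'],s['tool_pos'],s['tcp_rot'],s['joint_velocities'].round(3),s['joint_pos'].round(2))
save(cv2.resize(w[0],(768,576)),'w2.png')
spindle(w,(.60,-.014))
E
cp pics/wrist.npz pics/ws.npz
```

```text
2.3667 [ 0.60343376 -0.00275306  0.27116105] [ 2.66854228e-01 -6.45228311e-04  9.62801422e-01 -4.24479366e-02] [-0.002  0.002  0.001 -0.003  0.002 -0.003  0.003] [-0.67 -0.22  0.43  1.97  0.37  0.89  1.18]
plate inl 9273 11331 rms 0.0007458086864102947 n [-0.5255  0.0793  0.8471] tilt 32.10433518699672 az 171.41364379966555
plate r 0.05622928962111473
0 64 -0.0004
1 75 -0.0002
2 84 0.0004
3 68 0.0001
plateC [ 0.6009 -0.0151  0.1304] lines C [ 0.6012 -0.0154  0.1306] tooth yaw in (e1,e2) 23.916513226998926
heights (array([   0, 1020,  989,    0,    0,    0,    1,    0,    0,    0,    0,
         59,  264,  390,   23,    0,    0,    0,    0,    0,    0,    0]), array([0.   , 0.004, 0.008, 0.012, 0.016, 0.02 , 0.024, 0.028, 0.032,
       0.036, 0.04 , 0.044, 0.048, 0.052, 0.056, 0.06 , 0.064, 0.068,
       0.072, 0.076, 0.08 , 0.084, 0.088]))
shaft off e1,e2 -0.00010084601810928203 0.00029869304760494944
```

View pics/w2.png

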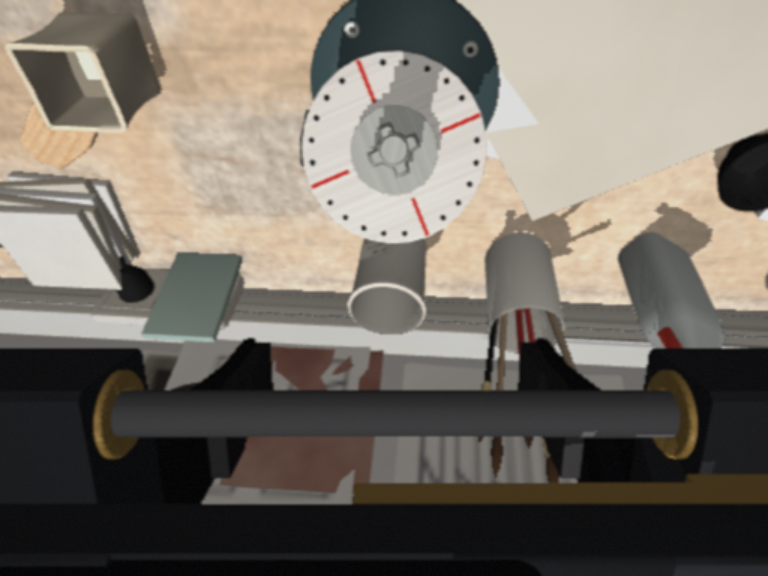

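The wrist view shows the spindle end-on at (395,148) and the plate with four red lines. The fit gives axis n=(-.5255,.0793,.8471) and tooth yaw 23.9°. Now I plan the grasp.

```bash
cat > plan.py <<'E'
from m import *
n=np.array([-.5255,.0793,.8471]);n/=np.linalg.norm(n)
C=np.array([.6012,-.0154,.1306]); e1=np.cross([0,1,0],n);e1/=np.linalg.norm(e1);e2=np.cross(n,e1); E=np.c_[e1,e2,n]
T0=np.diag([-1.,1,-1])
def tool(yaw,tilt): # tool orientation at yaw deg, in upright or spindle frame
    M=R.from_euler('z',yaw,degrees=True).as_matrix()@T0
    return E@M if tilt else M
def delta(p,Rm):
    s=manip.get_state(); c=rot(s['tcp_rot'])
    print('clock',round(s['clock'],2),'d mm',((np.array(p)-s['tool_pos'])*1000).round(1),'rotvec deg',np.degrees(R.from_matrix(Rm@c.T).as_rotvec()).round(2),'F',s['contact_force'].round(1),'j',s['joint_pos'].round(2))
E
python3 -c "
from plan import *
delta([.4597,.2438,.12],tool(20,0))"
```

```text
clock 2.37 d mm [-143.7  246.6 -151.2] rotvec deg [-0.53 31.5  19.42] F [-0.4  0.5 -0.9] j [-0.67 -0.22  0.43  1.97  0.37  0.89  1.18]
```

Request:
{"api": "apply_moves", "payload": {
  "rows": [
    {"grip": 1,"linear": [-14.4,26,-2],"angular": [0,3.1,2]},
    {"grip": 1,"linear": [-14.4,26,-2],"angular": [0,3.1,2]},
    {"grip": 1,"linear": [-14.4,26,-8],"angular": [0,3.1,2]},
    {"grip": 1,"linear": [-14.4,26,-18],"angular": [0,3.1,2]},
    {"grip": 1,"linear": [-14.4,26,-20],"angular": [0,3.2,2]},
    {"grip": 1,"linear": [-14.4,26,-20],"angular": [0,3.2,2]},
    {"grip": 1,"linear": [-14.4,26,-20],"angular": [0,3.2,2]},
    {"grip": 1,"linear": [-14.4,25,-20],"angular": [0,3.2,2]},
    {"grip": 1,"linear": [-14.4,25,-20],"angular": [0,3.2,2]},
    {"grip": 1,"linear": [-14.4,15,-20],"angular": [-0.5,3.2,1.4]}
  ]
}}

```text
clock: 3.2
tool_pos: [0.4577, 0.2461, 0.1203]
tcp_rot: [-0.003, -0.174, 0.985, 0.002]
contact_force: [-0.5, 0.6, -0.6]
opening: 0.0872
gripper_force: 0.0
```

Request:
{"api": "apply_moves", "payload": {
  "rows": [
    {"grip": 1,"linear": [0,0,0],"angular": [0,0,0]},
    {"grip": 1,"linear": [0,0,0],"angular": [0,0,0]}
  ]
}}

```text
clock: 3.37
tool_pos: [0.4585, 0.2434, 0.12]
tcp_rot: [-0.002, -0.173, 0.985, 0.0]
contact_force: [0.2, -1.1, 0.1]
opening: 0.087
gripper_force: 0.0
```

```bash
python3 -c "
from plan import *
delta([.4597,.2438,.046],tool(20,0))"
```

```text
clock 3.37 d mm [  1.2   0.4 -74. ] rotvec deg [ 0.04 -0.26  0.13] F [ 0.2 -1.1  0.1] j [-0.87  0.15  0.32  1.84 -0.06  1.16  1.39]
```

Request:
{"api": "apply_moves", "payload": {
  "rows": [
    {"grip": 1,"linear": [0.4,0.1,-18],"angular": [0,0,0]},
    {"grip": 1,"linear": [0.4,0.1,-18],"angular": [0,0,0]},
    {"grip": 1,"linear": [0.4,0.2,-16],"angular": [0,0,0]},
    {"grip": 1,"linear": [0,0,-12],"angular": [0,0,0]},
    {"grip": 1,"linear": [0,0,-7],"angular": [0,0,0]},
    {"grip": 1,"linear": [0,0,-3],"angular": [0,0,0]},
    {"grip": 1,"linear": [0,0,0],"angular": [0,0,0]}
  ]
}}

```text
clock: 3.95
tool_pos: [0.4612, 0.2424, 0.0477]
tcp_rot: [-0.001, -0.171, 0.985, 0.001]
contact_force: [-0.9, -1.0, -0.5]
opening: 0.0872
gripper_force: 0.0
```

Request:
{"api": "apply_moves", "payload": {
  "squeeze": 45,
  "rows": [
    {"grip": -0.3,"linear": [0,0,0],"angular": [0,0,0]},
    {"grip": -0.5,"linear": [0,0,0],"angular": [0,0,0]},
    {"grip": -1,"linear": [0,0,0],"angular": [0,0,0]},
    {"grip": -1,"linear": [0,0,0],"angular": [0,0,0]},
    {"grip": -1,"linear": [0,0,0],"angular": [0,0,0]},
    {"grip": -1,"linear": [0,0,0],"angular": [0,0,0]},
    {"grip": -1,"linear": [0,0,0],"angular": [0,0,0]},
    {"grip": -1,"linear": [0,0,0],"angular": [0,0,0]}
  ]
}}

```text
clock: 4.62
tool_pos: [0.461, 0.2425, 0.0473]
tcp_rot: [-0.001, -0.171, 0.985, 0.001]
contact_force: [-0.4, 0.1, 0.0]
opening: 0.0413
gripper_force: 0.0
```

Request:
{"api": "apply_moves", "payload": {
  "rows": [
    {"grip": -1,"linear": [0,0,0],"angular": [0,0,0]},
    {"grip": -1,"linear": [0,0,0],"angular": [0,0,0]},
    {"grip": -1,"linear": [0,0,0],"angular": [0,0,0]},
    {"grip": -1,"linear": [0,0,0],"angular": [0,0,0]}
  ]
}}

```text
clock: 4.95
tool_pos: [0.461, 0.2425, 0.0473]
tcp_rot: [-0.001, -0.171, 0.985, 0.001]
contact_force: [0.3, 0.1, 0.3]
opening: 0.015
gripper_force: 0.0
```

The opening has dropped below the plug's width, so I look before doing anything else.

Run:
```python
from plan import *
w=grab('wrist'); t=grab('scene'); s=manip.get_state(); print(s['opening'],s['gripper_force'],s['tool_pos'])
save(np.hstack([cv2.resize(w[0][60:360,60:460],(400,300)),cv2.resize(t[0][140:240,120:253],(400,300),interpolation=cv2.INTER_CUBIC)]),'w3.png')
```

```text
0.007227711264905846 0.0 [0.46097968 0.24250098 0.04726873]
```

View pics/w3.png

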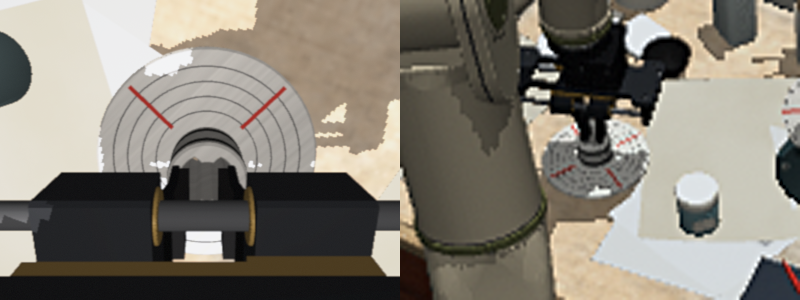

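Run:
```python
from plan import *
w=load('wh'); P=pts(*w[1:]); k=(np.hypot(P[...,0]-.46,P[...,1]-.244)<.03)&(w[1]>0)
print(np.histogram(P[k][:,2],bins=np.arange(-.01,.12,.006))); t=P[k&(P[...,2]>.066)&(P[...,2]<.085)]; print('plug top',np.median(t,0),t.min(0),t.max(0))
w=load('wrist'); s=manip.get_state(); P=pts(*w[1:])
L=(P-s['tool_pos'])@rot(s['tcp_rot'])
for r in range(170,330,8): print(r,[ (L[r,c]*1000).round(0).tolist() for c in (245,265,285)], P[r,265].round(3))
```

```text
(array([  0,   0,  14,  19,  33,  25,  31,  36, 685, 104, 126, 121, 127,
       412, 564,   0,   0,   0,   0,   0,   0]), array([-0.01 , -0.004,  0.002,  0.008,  0.014,  0.02 ,  0.026,  0.032,
        0.038,  0.044,  0.05 ,  0.056,  0.062,  0.068,  0.074,  0.08 ,
        0.086,  0.092,  0.098,  0.104,  0.11 ,  0.116]))
plug top [0.45822878 0.24423922 0.07413367] [0.43742625 0.22254275 0.06600701] [0.48174577 0.26613997 0.07623704]
170 [[33.0, -11.0, 6.0], [33.0, 1.0, 6.0], [33.0, 13.0, 8.0]] [0.43  0.232 0.041]
178 [[28.0, -11.0, 8.0], [28.0, 1.0, 6.0], [28.0, 13.0, 8.0]] [0.434 0.234 0.041]
186 [[23.0, -12.0, 7.0], [23.0, 1.0, 6.0], [23.0, 13.0, 6.0]] [0.439 0.236 0.041]
194 [[18.0, -11.0, 4.0], [23.0, 1.0, -11.0], [20.0, 13.0, -2.0]] [0.439 0.236 0.058]
202 [[19.0, -10.0, -14.0], [22.0, 1.0, -25.0], [21.0, 12.0, -20.0]] [0.44  0.236 0.073]
210 [[18.0, -10.0, -27.0], [19.0, 1.0, -28.0], [19.0, 11.0, -28.0]] [0.443 0.237 0.075]
218 [[14.0, -10.0, -27.0], [14.0, 1.0, -27.0], [14.0, 11.0, -27.0]] [0.448 0.238 0.075]
226 [[6.0, -10.0, -18.0], [-11.0, 1.0, 25.0], [4.0, 12.0, -12.0]] [0.4
[... 361 characters left out ...]

266 [[33.0, -5.0, -116.0], [33.0, 0.0, -115.0], [32.0, 5.0, -115.0]] [0.43  0.232 0.163]
274 [[31.0, -5.0, -117.0], [31.0, 0.0, -117.0], [32.0, 5.0, -117.0]] [0.432 0.232 0.164]
282 [[29.0, -5.0, -117.0], [29.0, 0.0, -117.0], [29.0, 5.0, -118.0]] [0.434 0.233 0.164]
290 [[27.0, -5.0, -117.0], [27.0, 0.0, -117.0], [26.0, 5.0, -116.0]] [0.436 0.234 0.164]
298 [[-3.0, -8.0, -74.0], [-55.0, 1.0, 6.0], [0.0, 8.0, -79.0]] [0.512 0.262 0.042]
306 [[-7.0, -8.0, -74.0], [-62.0, 1.0, 7.0], [-4.0, 8.0, -79.0]] [0.519 0.264 0.041]
314 [[-99.0, -15.0, 49.0], [-69.0, 1.0, 8.0], [-7.0, 8.0, -79.0]] [0.526 0.267 0.04 ]
322 [[24.0, -4.0, -125.0], [24.0, 0.0, -126.0], [24.0, 5.0, -126.0]] [0.439 0.235 0.173]
```

Run:
```python
from plan import *
for n,R0,t0 in(('wh',rot([-3e-4,8e-4,1,0]),[.4034,.2503,.2010]),('ws',rot([.26685,-.0006,.9628,-.04245]),[.6034,-.0028,.2712])):
  w=load(n); P=pts(*w[1:]); L=(P-t0)@R0
  k=(w[1]>0)&(w[1]<.26)&(abs(L[...,1])<.065)&(L[...,2]<.03)&(L[...,2]>-.1)&(L[...,0]>-.06)&(L[...,0]<.03)&(w[0].max(-1)<90)
  Q=L[k]*1000; print(n,len(Q),np.histogram(Q[:,2],bins=np.arange(-100,31,10)), Q[Q[:,2]>-40].round(0)[::15][:25].tolist())
im=load('wh')[0]; 
s=manip.get_state(); print(s['opening'],s['gripper_force'])
w=load('wrist'); P=pts(*w[1:]); L=(P-s['tool_pos'])@rot(s['tcp_rot'])
save(np.hstack([cv2.resize(w[0][190:290,200:330],(390,300),interpolation=cv2.INTER_CUBIC),cv2.resize(load('wh')[0][220:340,130:390],(410,300),interpolation=cv2.INTER_CUBIC)]),'w4.png')
```

```text
wh 5476 (array([1203,  881, 1076,  563,  627,  583,  534,    9,    0,    0,    0,
          0,    0]), array([-100,  -90,  -80,  -70,  -60,  -50,  -40,  -30,  -20,  -10,    0,
         10,   20,   30])) [[11.0, -51.0, -32.0], [10.0, -53.0, -33.0], [10.0, 51.0, -33.0], [8.0, -48.0, -29.0], [10.0, -53.0, -35.0], [9.0, -47.0, -32.0], [9.0, 47.0, -32.0], [10.0, -51.0, -37.0], [9.0, -44.0, -33.0], [10.0, 47.0, -37.0], [10.0, -50.0, -38.0], [8.0, 42.0, -32.0], [10.0, 48.0, -38.0], [9.0, -47.0, -35.0], [9.0, 44.0, -37.0], [10.0, 51.0, -40.0], [7.0, -45.0, -33.0], [9.0, 47.0, -39.0], [7.0, -45.0, -34.0], [8.0, 47.0, -37.0], [6.0, 43.0, -33.0], [6.0, 42.0, -34.0], [6.0, -45.0, -37.0], [4.0, 43.0, -34.0], [2.0, -45.0, -31.0]]
ws 5619 (array([1203,  926, 1072,  597,  652,  582,  570,   17,    0,    0,    0,
          0,    0]), array([-100,  -90,  -80,  -70,  -60,  -50,  -40,  -30,  -20,  -10,    0,
         10,   20,   30])) [[12.0, 49.0, -30.0], [12.0, 50.0, -32.0], [12.0, 49.0, -33.0], [11.0, -48.0, -33.0], [12.0, 49.0, -34.0], [12.0, -48.0, -36.0], [11.0, 44.0, -32.0], [12.0, 50.0, -36.0], [10.0, -48.0, -33.0], [11.0, 44.0, -34.0], [12.0, 50.0, -38.0], [11.0, -48.0, -35.0], [11.0, 44.0, -36.0], [12.0, 50.0, -39.0], [10.0, -47.0, -36.0], [11.0, 44.0, -37.0], [12.0, 52.0, -40.0], [8.0, -43.0, -31.0], [11.0, 48.0, -39.0], [8.0, -44.0, -32.0], [11.0, 48.0, -39.0], [7.0, 44.0, -31.0], [7.0, 44.0, -33.0], [8.0, -43.0, -37.0], [5.0, 43.0, -32.0]]
0.007227711264905846 0.0
```

View pics/w4.png

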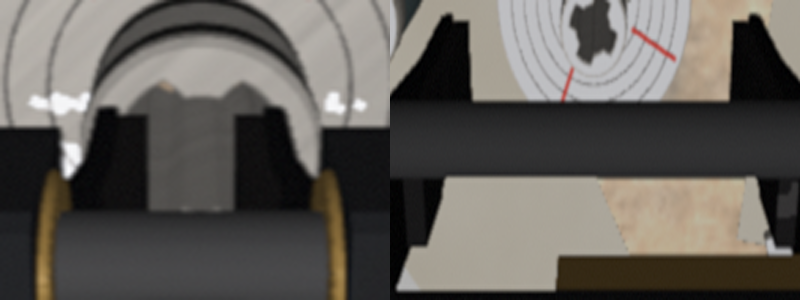

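The close view shows the finger ends sitting level with the plug's top rim, at local z≈-29 mm, and closed above the plug without gripping it. The real tips are therefore about 29 mm short of the reported TCP. I reopen and go lower while watching the force.

Request:
{"api": "apply_moves", "payload": {
  "rows": [
    {"grip": 1,"linear": [-1,1,3],"angular": [0,0,0]},
    {"grip": 1,"linear": [0,0,0],"angular": [0,0,0]},
    {"grip": 1,"linear": [0,0,0],"angular": [0,0,0]},
    {"grip": 1,"linear": [0,0,0],"angular": [0,0,0]},
    {"grip": 1,"linear": [0,0,0],"angular": [0,0,0]},
    {"grip": 1,"linear": [0,0,0],"angular": [0,0,0]},
    {"grip": 1,"linear": [0,0,0],"angular": [0,0,0]},
    {"grip": 1,"linear": [0,0,0],"angular": [0,0,0]},
    {"grip": 1,"linear": [0,0,0],"angular": [0,0,0]},
    {"grip": 1,"linear": [0,0,0],"angular": [0,0,0]}
  ]
}}

```text
clock: 5.88
tool_pos: [0.46, 0.2435, 0.0503]
tcp_rot: [-0.001, -0.171, 0.985, 0.001]
contact_force: [-0.9, -0.6, -0.4]
opening: 0.0657
gripper_force: 0.0
```

Request:
{"api": "apply_moves", "payload": {
  "rows": [
    {"grip": 1,"linear": [0,0,-4],"angular": [0,0,0]},
    {"grip": 1,"linear": [0,0,-4],"angular": [0,0,0]},
    {"grip": 1,"linear": [0,0,-3],"angular": [0,0,0]},
    {"grip": 1,"linear": [0,0,0],"angular": [0,0,0]}
  ]
}}

```text
clock: 6.22
tool_pos: [0.4594, 0.2431, 0.0383]
tcp_rot: [-0.002, -0.171, 0.985, 0.001]
contact_force: [0.4, 1.3, -0.7]
opening: 0.0856
gripper_force: 0.0
```

Request:
{"api": "apply_moves", "payload": {
  "rows": [
    {"grip": 1,"linear": [0,0.5,-5],"angular": [0,0,0]},
    {"grip": 1,"linear": [0,0,-5],"angular": [0,0,0]},
    {"grip": 1,"linear": [0,0,-4],"angular": [0,0,0]},
    {"grip": 1,"linear": [0,0,-3],"angular": [0,0,0]},
    {"grip": 1,"linear": [0,0,0],"angular": [0,0,0]}
  ]
}}

```text
clock: 6.63
tool_pos: [0.4595, 0.2437, 0.0214]
tcp_rot: [-0.002, -0.171, 0.985, 0.001]
contact_force: [0.5, -0.3, 0.4]
opening: 0.0869
gripper_force: 0.0
```

Request:
{"api": "apply_moves", "payload": {
  "squeeze": 45,
  "rows": [
    {"grip": -1,"linear": [0,0,0],"angular": [0,0,0]},
    {"grip": -1,"linear": [0,0,0],"angular": [0,0,0]},
    {"grip": -1,"linear": [0,0,0],"angular": [0,0,0]},
    {"grip": -1,"linear": [0,0,0],"angular": [0,0,0]},
    {"grip": -1,"linear": [0,0,0],"angular": [0,0,0]},
    {"grip": -1,"linear": [0,0,0],"angular": [0,0,0]},
    {"grip": -1,"linear": [0,0,0],"angular": [0,0,0]},
    {"grip": -1,"linear": [0,0,0],"angular": [0,0,0]},
    {"grip": -1,"linear": [0,0,0],"angular": [0,0,0]}
  ]
}}

```text
clock: 7.38
tool_pos: [0.46, 0.2441, 0.0223]
tcp_rot: [-0.001, -0.171, 0.985, 0.001]
contact_force: [-0.9, 0.1, -0.1]
opening: 0.0431
gripper_force: 45.0
```

The plug is gripped at 43 mm with 45 N. I lift and check how the head sits in the hand.

Request:
{"api": "apply_moves", "payload": {
  "squeeze": 55,
  "rows": [
    {"grip": -1,"linear": [0,0,4],"angular": [0,0,0]},
    {"grip": -1,"linear": [0,0,10],"angular": [0,0,0]},
    {"grip": -1,"linear": [0,0,20],"angular": [0,0,0]},
    {"grip": -1,"linear": [0,0,30],"angular": [0,0,0]},
    {"grip": -1,"linear": [0,0,30],"angular": [0,0,0]},
    {"grip": -1,"linear": [0,0,30],"angular": [0,0,0]},
    {"grip": -1,"linear": [0,0,26],"angular": [0,0,0]},
    {"grip": -1,"linear": [0,0,0],"angular": [0,0,0]},
    {"grip": -1,"linear": [0,0,0],"angular": [0,0,0]}
  ]
}}

```text
clock: 8.13
tool_pos: [0.4605, 0.2442, 0.1738]
tcp_rot: [0.0, -0.171, 0.985, 0.002]
contact_force: [-0.2, 0.7, -4.7]
opening: 0.0424
gripper_force: 55.0
```

```bash
cat > inhand.py <<'E'
from plan import *
def inhand():
    im,d,T,K=grab('wrist'); s=manip.get_state(); Rt=rot(s['tcp_rot']); p=s['tool_pos']
    P=pts(d,T,K); L=(P-p)@Rt
    g=im.astype(int)
    k=(d>0)&(np.hypot(L[...,0],L[...,1])<.075)&(np.hypot(L[...,0],L[...,1])>.03)&(abs(L[...,2]+.02)<.012)&(L[...,0]>-.01)
    Y=L[k]; m=Y.mean(0)
    for _ in range(3):
        n=np.linalg.svd(Y-Y.mean(0),full_matrices=False)[2][2]; m=Y.mean(0); n*=-np.sign(n[2]); Y=L[k][abs((L[k]-m)@n)<.003]
    print('disc normal in tool (want 0,0,-1)',n.round(4),'disc top z at axis',m[2]-(n[0]*(0-m[0])+n[1]*(0-m[1]))/n[2],len(Y))
    rm=redmask(im)&k; v,u=np.nonzero(rm); Z=[]
    for a,b in zip(u,v):
        o,r=ray(a,b,T,K); o=Rt.T@(o-p); r=Rt.T@r; Z.append((o+r*((m-o)@n)/(r@n))[:2])
    Z=np.array(Z); a=np.arctan2(Z[:,1],Z[:,0])
    y=np.angle(np.exp(4j*a).mean())/4; print('slot yaw in tool deg',np.degrees(y))
    A=[];B=[]
    for q in range(4):
        S=Z[abs(np.angle(np.exp(1j*(a-y-q*np.pi/2))))<.3]; nn=np.array([-np.sin(y+q*np.pi/2),np.cos(y+q*np.pi/2)])
        if len(S)>8: A.append(nn);B.append((S@nn).mean());sl=np.polyfit(S@[nn[1],-nn[0]],S@nn,1); print(q,len(S),B[-1].round(4),'slope',np.degrees(sl[0]).round(2))
    print('centre off xy in tool',np.linalg.lstsq(np.array(A),np.array(B),rcond=None)[0].round(4))
    edge=Y[:,:2].astype(np.float32); print('circle',cv2.minEnclosingCircle(edge))
inhand()
S0=C+.0095*n; delta(S0+(.0223+.075)*n,tool(-20.4,1))
E
python3 inhand.py
```

```text
disc normal in tool (want 0,0,-1) [ 5.6e-03  9.0e-04 -1.0e+00] disc top z at axis -0.01981929721905117 21216
slot yaw in tool deg -44.73513887556274
0 306 -0.0007 slope 0.07
1 308 0.0007 slope 0.11
centre off xy in tool [-0.001 -0.   ]
circle ((0.0040434845723211765, 0.00011382251977920532), 0.06993941962718964)
clock 8.18 d mm [  85.4 -250.7   48.9] rotvec deg [  6.75 -32.18 -40.31] F [-0.5  0.7 -5.8] j [-0.88  0.11  0.33  1.78 -0.04  1.26  1.38]
```

The head is square in the hand, with slot yaw -44.7° in the tool frame, so the placing yaw is -20.8°. I carry it over above the spindle.

Request:
{"api": "apply_moves", "payload": {
  "rows": [
    {"grip": -1,"linear": [7.5,-25,10],"angular": [0.65,-3.1,-3.9]},
    {"grip": -1,"linear": [7.5,-25,10],"angular": [0.65,-3.1,-3.9]},
    {"grip": -1,"linear": [7.5,-25,10],"angular": [0.65,-3.1,-3.9]},
    {"grip": -1,"linear": [7.5,-25,6],"angular": [0.65,-3.1,-3.9]},
    {"grip": -1,"linear": [7.5,-25,6],"angular": [0.65,-3.1,-3.9]},
    {"grip": -1,"linear": [7.5,-25,6],"angular": [0.65,-3.1,-3.9]},
    {"grip": -1,"linear": [7.5,-25,6],"angular": [0.65,-3.1,-3.9]},
    {"grip": -1,"linear": [7.5,-25,6],"angular": [0.65,-3.1,-3.9]},
    {"grip": -1,"linear": [7.5,-25,6],"angular": [0.65,-3.1,-3.9]},
    {"grip": -1,"linear": [7.5,-20,0],"angular": [0.65,-3.1,-3.9]}
  ]
}}

```text
clock: 9.02
tool_pos: [0.5344, -0.0032, 0.2375]
tcp_rot: [0.267, 0.172, 0.948, 0.01]
contact_force: [0.1, -0.1, -4.0]
opening: 0.0431
gripper_force: 55.0
```

Request:
{"api": "apply_moves", "payload": {
  "rows": [
    {"grip": -1,"linear": [0,0,0],"angular": [0.3,-1.2,-1.3]},
    {"grip": -1,"linear": [0,0,0],"angular": [0,0,0]},
    {"grip": -1,"linear": [0,0,0],"angular": [0,0,0]}
  ]
}}

```text
clock: 9.27
tool_pos: [0.5338, -0.0011, 0.2365]
tcp_rot: [0.275, 0.18, 0.944, 0.011]
contact_force: [0.1, 0.3, -3.3]
opening: 0.0428
gripper_force: 55.0
```

```bash
cat >> plan.py <<'E'
S0=C+.0095*n; RT=tool(-20.8,1)
def place(h,offx=.0007): delta(S0+(.0222+h)*n+offx*RT[:,0],RT)
E
python3 -c "
from plan import *
place(.060)"; python3 inhand.py
```

```text
clock 9.27 d mm [ 18.7  -6.8 -28.6] rotvec deg [ 0.19 -0.21 -0.41] F [ 0.1  0.3 -3.3] j [-0.61 -0.38  0.31  2.16  0.45  0.87  0.69]
disc normal in tool (want 0,0,-1) [-4.0e-04  1.8e-03 -1.0e+00] disc top z at axis -0.018316987013495364 21818
slot yaw in tool deg 44.59323065592846
0 307 -0.0009 slope 0.86
3 309 0.0009 slope 0.74
centre off xy in tool [0.0013 0.0001]
circle ((0.004055600613355637, -0.0007192343473434448), 0.07007606327533722)
clock 9.32 d mm [ 10.8  -6.2 -16. ] rotvec deg [-0.03 -0.14 -0.1 ] F [ 0.5  0.1 -4.6] j [-0.61 -0.38  0.31  2.16  0.45  0.87  0.69]
```

```bash
sed -i "s/im,d,T,K=grab('wrist'); s=manip.get_state(); Rt=rot(s\['tcp_rot'\]); p=s\['tool_pos'\]/im,d,T,K=(grab if len(os.sys.argv)>1 else load)('wrist'); T=np.array(vision.camera_model('wrist')['mount']); Rt=np.eye(3); p=np.zeros(3)/; \$d" inhand.py; python3 inhand.py; for i in 1 2 3 4; do python3 -c "
from plan import *
vision.capture('top'); place(.060)"; done
```

```text
disc normal in tool (want 0,0,-1) [ 2.0e-04  1.2e-03 -1.0e+00] disc top z at axis -0.01858113117119154 21688
slot yaw in tool deg -44.95416895476864
0 309 0.0005 slope 0.28
1 307 -0.0005 slope 0.39
centre off xy in tool [0.0007 0.    ]
circle ((0.003506368026137352, -0.0001832433044910431), 0.07007604837417603)
clock 9.37 d mm [ 17.8  -7.3 -29.6] rotvec deg [ 0.17 -0.13 -0.45] F [ 0.7  0.5 -5.1] j [-0.61 -0.38  0.31  2.16  0.45  0.87  0.69]
clock 9.42 d mm [ 17.6  -7.4 -29.8] rotvec deg [ 0.16 -0.1  -0.44] F [ 0.3  0.7 -4.4] j [-0.61 -0.38  0.31  2.16  0.45  0.87  0.69]
clock 9.47 d mm [ 17.5  -7.4 -30.1] rotvec deg [ 0.15 -0.07 -0.43] F [-0.1  0.6 -4.7] j [-0.61 -0.38  0.31  2.16  0.45  0.87  0.69]
clock 9.52 d mm [ 17.4  -7.3 -30.2] rotvec deg [ 0.15 -0.05 -0.42] F [ 0.2 -0.1 -4.3] j [-0.61 -0.38  0.31  2.16  0.45  0.87  0.69]
```

```bash
sed -i 's/\.0222+h/.0231+h/;s/offx=.0007/offx=-.0006/' plan.py; python3 -c "
from plan import *
place(.056);print(n.round(3),RT.round(3).tolist())"
```

```text
clock 9.52 d mm [ 20.1  -8.  -32.1] rotvec deg [ 0.15 -0.05 -0.42] F [ 0.2 -0.1 -4.3] j [-0.61 -0.38  0.31  2.16  0.45  0.87  0.69]
[-0.525  0.079  0.847] [[-0.78, 0.341, 0.525], [0.354, 0.932, -0.079], [-0.517, 0.124, -0.847]]
```

Request:
{"api": "apply_moves", "payload": {
  "rows": [
    {"grip": -1,"linear": [3.2,-2,-5],"angular": [0.15,0,-0.4]},
    {"grip": -1,"linear": [4.2,-2,-7],"angular": [0,0,0]},
    {"grip": -1,"linear": [4.2,-2,-7],"angular": [0,0,0]},
    {"grip": -1,"linear": [4.2,-1,-7],"angular": [0,0,0]},
    {"grip": -1,"linear": [4.2,-1,-6],"angular": [0,0,0]},
    {"grip": -1,"linear": [0,0,0],"angular": [0,0,0]},
    {"grip": -1,"linear": [0,0,0],"angular": [0,0,0]},
    {"grip": -1,"linear": [0,0,0],"angular": [0,0,0]},
    {"grip": -1,"linear": [0,0,0],"angular": [0,0,0]},
    {"grip": -1,"linear": [0,0,0],"angular": [0,0,0]}
  ]
}}

```text
clock: 10.35
tool_pos: [0.5551, -0.0088, 0.2067]
tcp_rot: [0.276, 0.185, 0.943, 0.012]
contact_force: [0.7, -0.0, -4.1]
opening: 0.0431
gripper_force: 55.0
```

```bash
python3 -c "
from plan import *
place(.056)
a=grab('scene');b=grab('top');c=grab('wrist')
place(.056)
# teeth pointing check: disc plane/centre from top & scene depth
for nm,w in(('scene',a),('top',b)):
  P=pts(*w[1:]); s=manip.get_state(); L=(P-s['tool_pos'])@rot(s['tcp_rot'])
  k=(w[1]>0)&(abs(L[...,2]+.0186)<.006)&(np.hypot(L[...,0],L[...,1])<.08)
  print(nm,k.sum(),L[k].mean(0).round(4),cv2.minEnclosingCircle(L[k][:,:2].astype(np.float32)))
save(np.hstack([cv2.resize(a[0][130:220,205:325],(400,300),interpolation=cv2.INTER_CUBIC),cv2.resize(b[0][125:215,200:320],(400,300),interpolation=cv2.INTER_CUBIC)]),'w5.png')
"; python3 inhand.py
```

```text
clock 10.35 d mm [ 0.   0.3 -0.8] rotvec deg [-0.05  0.04  0.03] F [ 0.7 -0.  -4.1] j [-0.61 -0.3   0.36  2.17  0.45  0.77  0.69]
clock 10.5 d mm [ 0.1  0.4 -0.6] rotvec deg [-0.04  0.02  0.04] F [-0.1  0.1 -3.2] j [-0.61 -0.3   0.36  2.17  0.45  0.77  0.69]
scene 398 [ 0.0002 -0.0162 -0.0192] ((-0.0002532572252675891, -0.0029068184085190296), 0.0711858943104744)
top 860 [-0.0287  0.0053 -0.0198] ((0.00030293461168184876, 0.00239079468883574), 0.06986930221319199)
disc normal in tool (want 0,0,-1) [-1.e-04  1.e-03 -1.e+00] disc top z at axis -0.01857613679364012 21700
slot yaw in tool deg -44.95687113026488
0 308 0.0006 slope 0.4
1 306 -0.0005 slope 0.38
centre off xy in tool [0.0008 0.    ]
circle ((0.003996914252638817, -3.844499588012695e-05), 0.06986231356859207)
```

View pics/w5.png

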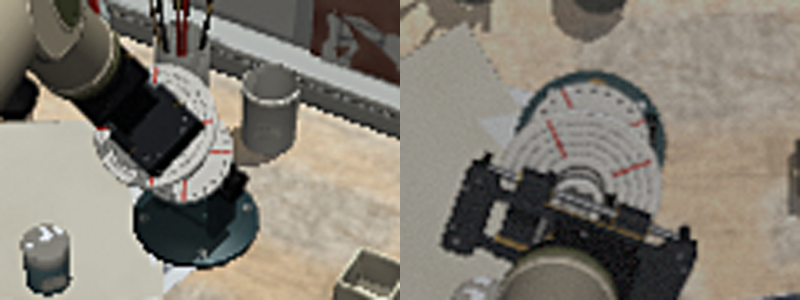

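The crops show the head over the spindle, with its red lines parallel to the plate's. I start inserting and watch the force.

Request:
{"api": "apply_moves", "payload": {
  "rows": [
    {"grip": -1,"linear": [1.6,0,-3],"angular": [0,0,0]},
    {"grip": -1,"linear": [1.6,-0.2,-2.5],"angular": [0,0,0]},
    {"grip": -1,"linear": [1.6,-0.2,-2.5],"angular": [0,0,0]},
    {"grip": -1,"linear": [1.6,-0.2,-2.5],"angular": [0,0,0]},
    {"grip": -1,"linear": [1,-0.2,-1.7],"angular": [0,0,0]},
    {"grip": -1,"linear": [0,0,0],"angular": [0,0,0]}
  ]
}}

```text
clock: 11.0
tool_pos: [0.5623, -0.0099, 0.1934]
tcp_rot: [0.276, 0.185, 0.943, 0.012]
contact_force: [-0.2, -1.0, -5.2]
opening: 0.043
gripper_force: 55.0
```

```bash
python3 -c "
from plan import *
place(.042)
s=manip.get_state();print((RT.T@s['contact_force']).round(1),(RT.T@s['moment']).round(2))"
```

```text
clock 11.0 d mm [0.2 0.2 0.7] rotvec deg [-0.01 -0.05  0.05] F [-0.2 -1.  -5.2] j [-0.61 -0.27  0.37  2.18  0.45  0.73  0.7 ]
[ 2.5 -1.6  4.4] [ 0.3   1.17 -0.02]
```

Request:
{"api": "apply_moves", "payload": {
  "rows": [
    {"grip": -1,"linear": [1.6,-0.2,-2.5],"angular": [0,0,0]},
    {"grip": -1,"linear": [1.6,-0.2,-2.5],"angular": [0,0,0]},
    {"grip": -1,"linear": [1.6,-0.2,-2.5],"angular": [0,0,0]},
    {"grip": -1,"linear": [0,0,0],"angular": [0,0,0]}
  ]
}}

```text
clock: 11.33
tool_pos: [0.5671, -0.0105, 0.1859]
tcp_rot: [0.276, 0.185, 0.943, 0.012]
contact_force: [-1.3, 1.0, -5.1]
opening: 0.0433
gripper_force: 55.0
```

```bash
python3 -c "
from plan import *
place(.032)
s=manip.get_state();print((RT.T@s['contact_force']).round(1),(RT.T@s['moment']).round(2))"
```

```text
clock 11.33 d mm [ 0.6  0.  -0.2] rotvec deg [-0.01 -0.04  0.05] F [-1.3  1.  -5.1] j [-0.61 -0.25  0.38  2.18  0.44  0.71  0.7 ]
[ 4.  -0.1  3.5] [0.3  1.24 0.01]
```

Still free, well past the tips of the teeth. I continue down to near home.

Request:
{"api": "apply_moves", "payload": {
  "rows": [
    {"grip": -1,"linear": [1.8,-0.2,-2.5],"angular": [0,0,0]},
    {"grip": -1,"linear": [1.7,-0.2,-2.5],"angular": [0,0,0]},
    {"grip": -1,"linear": [1.6,-0.2,-2.5],"angular": [0,0,0]},
    {"grip": -1,"linear": [1.6,-0.3,-2.5],"angular": [0,0,0]},
    {"grip": -1,"linear": [1.6,-0.3,-2.5],"angular": [0,0,0]},
    {"grip": -1,"linear": [0,0,0],"angular": [0,0,0]}
  ]
}}

```text
clock: 11.83
tool_pos: [0.5754, -0.0118, 0.1734]
tcp_rot: [0.276, 0.185, 0.943, 0.012]
contact_force: [-0.4, 0.5, -3.9]
opening: 0.0429
gripper_force: 55.0
```

```bash
python3 -c "
from plan import *
place(.017)
s=manip.get_state();print((RT.T@s['contact_force']).round(1),(RT.T@s['moment']).round(2))"
```

```text
clock 11.83 d mm [ 0.2  0.1 -0.4] rotvec deg [-0.01 -0.05  0.05] F [-0.4  0.5 -3.9] j [-0.61 -0.21  0.4   2.18  0.44  0.67  0.71]
[ 2.5 -0.2  3. ] [0.3  1.22 0.01]
```

Request:
{"api": "apply_moves", "payload": {
  "rows": [
    {"grip": -1,"linear": [1.6,-0.2,-2.5],"angular": [0,0,0]},
    {"grip": -1,"linear": [1.6,-0.2,-2.5],"angular": [0,0,0]},
    {"grip": -1,"linear": [1.6,-0.2,-2.5],"angular": [0,0,0]},
    {"grip": -1,"linear": [1.6,-0.3,-2.5],"angular": [0,0,0]},
    {"grip": -1,"linear": [0,0,0],"angular": [0,0,0]},
    {"grip": -1,"linear": [0.5,0,-0.8],"angular": [0,0,0]},
    {"grip": -1,"linear": [0,0,0],"angular": [0,0,0]}
  ]
}}

```text
clock: 12.42
tool_pos: [0.5824, -0.0125, 0.1632]
tcp_rot: [0.276, 0.185, 0.943, 0.012]
contact_force: [-0.3, 0.3, -4.2]
opening: 0.0428
gripper_force: 55.0
```

```bash
python3 -c "
from plan import *
place(.0)
s=manip.get_state();print((RT.T@s['contact_force']).round(1),(RT.T@s['moment']).round(2))"
```

```text
clock 12.42 d mm [ 2.1 -0.5 -4.7] rotvec deg [-0.02 -0.01  0.04] F [-0.3  0.3 -4.2] j [-0.61 -0.18  0.41  2.18  0.43  0.63  0.71]
[ 2.5 -0.3  3.3] [0.26 1.14 0.02]
```

Request:
{"api": "apply_moves", "payload": {
  "rows": [
    {"grip": -1,"linear": [0.5,-0.1,-0.9],"angular": [0,0,0]},
    {"grip": -1,"linear": [0.5,-0.1,-0.9],"angular": [0,0,0]},
    {"grip": -1,"linear": [0.5,-0.1,-0.9],"angular": [0,0,0]},
    {"grip": -1,"linear": [0,0,0],"angular": [0,0,0]}
  ]
}}

```text
clock: 12.75
tool_pos: [0.5838, -0.0128, 0.1604]
tcp_rot: [0.276, 0.185, 0.943, 0.012]
contact_force: [-0.2, 0.7, -4.2]
opening: 0.0431
gripper_force: 55.0
```

Request:
{"api": "apply_moves", "payload": {
  "rows": [
    {"grip": -1,"linear": [0.5,-0.1,-0.8],"angular": [0,0,0]},
    {"grip": -1,"linear": [0,0,0],"angular": [0,0,0]}
  ]
}}

```text
clock: 12.92
tool_pos: [0.5844, -0.0129, 0.1597]
tcp_rot: [0.276, 0.185, 0.943, 0.012]
contact_force: [-0.3, -0.5, -5.0]
opening: 0.0429
gripper_force: 55.0
```

Request:
{"api": "apply_moves", "payload": {
  "rows": [
    {"grip": -1,"linear": [0.5,-0.1,-0.8],"angular": [0,0,0]},
    {"grip": -1,"linear": [0,0,0],"angular": [0,0,0]}
  ]
}}

```text
clock: 13.08
tool_pos: [0.5849, -0.013, 0.1589]
tcp_rot: [0.276, 0.185, 0.943, 0.012]
contact_force: [-0.1, 0.6, -5.7]
opening: 0.043
gripper_force: 55.0
```

Request:
{"api": "apply_moves", "payload": {
  "rows": [
    {"grip": -1,"linear": [0.5,-0.1,-0.8],"angular": [0,0,0]},
    {"grip": -1,"linear": [0,0,0],"angular": [0,0,0]}
  ]
}}

```text
clock: 13.25
tool_pos: [0.5854, -0.0131, 0.1581]
tcp_rot: [0.276, 0.185, 0.943, 0.012]
contact_force: [-0.1, 0.4, -4.1]
opening: 0.043
gripper_force: 55.0
```

Request:
{"api": "apply_moves", "payload": {
  "rows": [
    {"grip": -1,"linear": [0.5,-0.1,-0.8],"angular": [0,0,0]},
    {"grip": -1,"linear": [0,0,0],"angular": [0,0,0]}
  ]
}}

```text
clock: 13.42
tool_pos: [0.5857, -0.0132, 0.1578]
tcp_rot: [0.276, 0.185, 0.943, 0.012]
contact_force: [-12.2, 0.3, 5.9]
opening: 0.0432
gripper_force: 55.0
```

```bash
python3 -c "
from plan import *
place(.0)
s=manip.get_state();print((RT.T@s['contact_force']).round(1),(RT.T@s['moment']).round(2))"
```

```text
clock 13.42 d mm [-1.2  0.2  0.7] rotvec deg [-0.04 -0.02  0.06] F [-12.2   0.3   5.9] j [-0.61 -0.17  0.42  2.18  0.43  0.62  0.72]
[  6.6  -3.2 -11.5] [0.82 2.   0.01]
```

Axial contact has come up at the expected home position. I push slightly to seat the head, then release.

Request:
{"api": "apply_moves", "payload": {
  "rows": [
    {"grip": -1,"linear": [0.3,0,-0.5],"angular": [0,0,0]},
    {"grip": -1,"linear": [0,0,0],"angular": [0,0,0]}
  ]
}}

```text
clock: 13.58
tool_pos: [0.5859, -0.0132, 0.1579]
tcp_rot: [0.276, 0.185, 0.943, 0.012]
contact_force: [-22.2, 0.4, 17.1]
opening: 0.0429
gripper_force: 55.0
```

```bash
python3 -c "
from plan import *
place(.0)
s=manip.get_state();print((RT.T@s['contact_force']).round(1),(RT.T@s['moment']).round(2))"
```

```text
clock 13.58 d mm [-1.4  0.1  0.7] rotvec deg [-0.05 -0.01  0.07] F [-22.2   0.4  17.1] j [-0.61 -0.17  0.42  2.18  0.42  0.61  0.72]
[  8.6  -5.1 -26.2] [ 1.45  2.7  -0.06]
```

Request:
{"api": "apply_moves", "payload": {
  "rows": [
    {"grip": 0.9,"linear": [0,0,0],"angular": [0,0,0]},
    {"grip": 0.9,"linear": [0,0,0],"angular": [0,0,0]},
    {"grip": 0.9,"linear": [0,0,0],"angular": [0,0,0]},
    {"grip": 0.9,"linear": [0,0,0],"angular": [0,0,0]},
    {"grip": 0.9,"linear": [0,0,0],"angular": [0,0,0]},
    {"grip": 0.9,"linear": [0,0,0],"angular": [0,0,0]},
    {"grip": 0.9,"linear": [0,0,0],"angular": [0,0,0]}
  ]
}}

```text
clock: 14.17
tool_pos: [0.5863, -0.0132, 0.157]
tcp_rot: [0.276, 0.185, 0.943, 0.012]
contact_force: [0.7, 0.3, -0.4]
opening: 0.0794
gripper_force: 0.0
```

Request:
{"api": "apply_moves", "payload": {
  "rows": [
    {"grip": 0.9,"linear": [-2.6,0.4,4.2],"angular": [0,0,0]},
    {"grip": 0.9,"linear": [-5.3,0.8,8.5],"angular": [0,0,0]},
    {"grip": 0.9,"linear": [-10.5,1.6,17],"angular": [0,0,0]},
    {"grip": 0.9,"linear": [-10.5,1.6,17],"angular": [0,0,0]},
    {"grip": 0.9,"linear": [-10.5,1.6,17],"angular": [0,0,0]},
    {"grip": 0.9,"linear": [-10.5,1.6,17],"angular": [0,0,0]},
    {"grip": 0.9,"linear": [-10.5,1.6,17],"angular": [0,0,0]},
    {"grip": 0.9,"linear": [0,0,0],"angular": [0,0,0]},
    {"grip": 0.9,"linear": [0,0,0],"angular": [0,0,0]},
    {"grip": 0.9,"linear": [0,0,0],"angular": [0,0,0]}
  ]
}}

```text
clock: 15.0
tool_pos: [0.5257, -0.0042, 0.2539]
tcp_rot: [0.276, 0.185, 0.943, 0.012]
contact_force: [-0.4, -0.9, -0.1]
opening: 0.0827
gripper_force: 0.0
```

```bash
python3 -c "
from plan import *
a=grab('scene');c=grab('wrist');b=grab('top')
im,d,T,K=c
P=pts(d,T,K); W=P-S0; h=W@n; r=np.linalg.norm(W-np.outer(h.ravel(),n).reshape(W.shape),axis=2)
k=(d>0)&(r<.066)&(r>.028)&(h>.01)&(h<.07); Y=P[k]; m=Y.mean(0)
for _ in range(3):
  nn=np.linalg.svd(Y-m,full_matrices=False)[2][2]; nn*=np.sign(nn[2]); Y=Y[abs((Y-m)@nn)<.003]; m=Y.mean(0); 
print('disc top h (want .042)',np.median((Y-S0)@n),'angle to axis deg',np.degrees(np.arccos(min(1,nn@n))),len(Y))
save(np.hstack([im[::1,:][60:360,60:460],cv2.resize(a[0][130:220,205:325],(400,300),interpolation=cv2.INTER_CUBIC)]),'w6.png')"
```

```text
disc top h (want .042) 0.04088441594627515 angle to axis deg 1.3357692620480375 13674
```

View pics/w6.png

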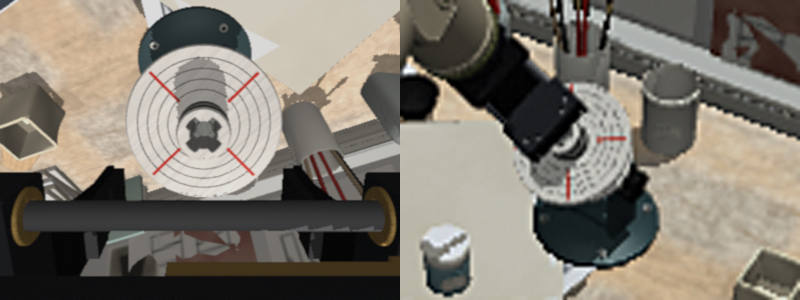

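The head is on the spindle, with its slots over the teeth and disc height about 41 mm. The 1.3° plane angle needs one more reading with the arm settled.

```bash
cat > chk.py <<'E'
from plan import *
for i in range(3):
  im,d,T,K=grab('wrist')
  P=pts(d,T,K); W=P-S0; h=W@n; r=np.linalg.norm(W-np.outer(h.ravel(),n).reshape(W.shape),axis=2)
  k=(d>0)&(r<.066)&(r>.03)&(h>.035)&(h<.05); Y=P[k]; m=Y.mean(0)
  for _ in range(4):
    nn=np.linalg.svd(Y-m,full_matrices=False)[2][2]; nn*=np.sign(nn[2]); Y=Y[abs((Y-m)@nn)<.002]; m=Y.mean(0)
  c=m-nn*((m-S0)@nn)
  A=S0+n*(((m-S0)@nn)/(n@nn))
  print('h at axis',((A-S0)@n).round(4),'n',nn.round(4),'dev e1,e2 deg',np.degrees(nn@e1).round(2),np.degrees(nn@e2).round(2),'tilt',np.degrees(np.arccos(nn[2])).round(2),manip.get_state()['tool_pos'].round(4))
  vision.capture('top')
E
python3 chk.py
```

```text
h at axis 0.041 n [-0.5443  0.0846  0.8346] dev e1,e2 deg -1.29 0.3 tilt 33.42 [ 0.5256 -0.0042  0.2535]
h at axis 0.041 n [-0.5444  0.0849  0.8345] dev e1,e2 deg -1.3 0.32 tilt 33.44 [ 0.5257 -0.0041  0.2539]
h at axis 0.041 n [-0.5442  0.0847  0.8347] dev e1,e2 deg -1.29 0.31 tilt 33.42 [ 0.5258 -0.0041  0.2542]
```

Run:
```python
from plan import *
def fit(Y):
  m=Y.mean(0)
  for _ in range(4):
    nn=np.linalg.svd(Y-m,full_matrices=False)[2][2]; nn*=np.sign(nn[2]); Y=Y[abs((Y-m)@nn)<.0015]; m=Y.mean(0)
  return m,nn,len(Y)
im,d,T,K=load('ws'); P=pts(d,T,K); W=P-C; h=W@n; r=np.linalg.norm(W-np.outer(h.ravel(),n).reshape(W.shape),axis=2)
for nm,k in(('shoulder',(r<.0245)&(r>.016)&(h>.005)&(h<.013)),('plate',(r<.053)&(r>.03)&(abs(h)<.004)),('tip',(r<.008)&(h>.04))):
  m,nn,c=fit(P[k&(d>0)]); print(nm,c,'h',((m-C)@n).round(4),'tilt',np.degrees(np.arccos(nn[2])).round(2),'dev',np.degrees(nn@e1).round(2),np.degrees(nn@e2).round(2),'mean off',((m-C)@e1).round(4),((m-C)@e2).round(4))
# current plug top
im,d,T,K=load('wrist');P=pts(d,T,K);W=P-C; h=W@n; r=np.linalg.norm(W-np.outer(h.ravel(),n).reshape(W.shape),axis=2)
k=(d>0)&(r<.026)&(h>.075)&(h<.095); print('plug top h over plate',np.percentile(h[k],[5,50,95]), cv2.minEnclosingCircle(np.c_[W[k]@e1,W[k]@e2].astype(np.float32)))
k=(d>0)&(r<.078)&(h>.04)&(h<.06); print('disc', cv2.minEnclosingCircle(np.c_[W[k]@e1,W[k]@e2].astype(np.float32)))
```

```text
shoulder 1353 h 0.008 tilt 32.1 dev -0.0 -0.03 mean off -0.0004 -0.0001
plate 7262 h -0.0 tilt 32.1 dev 0.0 -0.0 mean off -0.0024 -0.0001
tip 257 h 0.0547 tilt 29.82 dev 2.12 -1.55 mean off -0.0001 0.0003
plug top h over plate [0.07841422 0.08408897 0.08543526] ((-0.002332644071429968, 0.00028401202871464193), 0.02245071344077587)
disc ((-0.0009995915461331606, 0.00022157002240419388), 0.07039053738117218)
```

The readings show the head rests 0.5 mm high at the axis and tipped 1.3° downhill within its play. It leans with its top against the shaft, so it is not truly flush. I will take hold again, square it up, shift it downhill against the shaft so it cannot tip, press and release.

Request:
{"api": "apply_moves", "payload": {
  "rows": [
    {"grip": 0.9,"linear": [10.5,-1.6,-17],"angular": [0,0,0]},
    {"grip": 0.9,"linear": [10.5,-1.6,-17],"angular": [0,0,0]},
    {"grip": 0.9,"linear": [10.5,-1.6,-17],"angular": [0,0,0]},
    {"grip": 0.9,"linear": [10.5,-1.6,-17],"angular": [0,0,0]},
    {"grip": 0.9,"linear": [10,-1.6,-16],"angular": [0,0,0]},
    {"grip": 0.9,"linear": [5,-0.8,-8],"angular": [0,0,0]},
    {"grip": 0.9,"linear": [2.3,-0.3,-3.7],"angular": [0,0,0]},
    {"grip": 0.9,"linear": [0,0,0],"angular": [0,0,0]},
    {"grip": 0.9,"linear": [0,0,0],"angular": [0,0,0]}
  ]
}}

```text
clock: 16.2
tool_pos: [0.5851, -0.0131, 0.1592]
tcp_rot: [0.276, 0.185, 0.943, 0.012]
contact_force: [0.2, 1.5, 0.5]
opening: 0.0826
gripper_force: 0.0
```

Request:
{"api": "apply_moves", "payload": {
  "squeeze": 35,
  "rows": [
    {"grip": -1,"linear": [0,0,0],"angular": [0,0,0]},
    {"grip": -1,"linear": [0,0,0],"angular": [0,0,0]},
    {"grip": -1,"linear": [0,0,0],"angular": [0,0,0]},
    {"grip": -1,"linear": [0,0,0],"angular": [0,0,0]},
    {"grip": -1,"linear": [0,0,0],"angular": [0,0,0]},
    {"grip": -1,"linear": [0,0,0],"angular": [0,0,0]},
    {"grip": -1,"linear": [0,0,0],"angular": [0,0,0]},
    {"grip": -1,"linear": [0,0,0],"angular": [0,0,0]}
  ]
}}

```text
clock: 16.87
tool_pos: [0.585, -0.0131, 0.1589]
tcp_rot: [0.276, 0.185, 0.943, 0.012]
contact_force: [-0.8, 0.2, 0.6]
opening: 0.0433
gripper_force: 35.0
```

```bash
cat >> plan.py <<'E'
def frc():
    s=manip.get_state(); print('F e1,e2,n',(E.T@s['contact_force']).round(1),'M',(E.T@s['moment']).round(2),'tcp rel S0 (mm)',(E.T@(s['tool_pos']-S0)*1000).round(2),s['clock'])
E
python3 -c "
from plan import *
frc()"; python3 chk.py
```

```text
F e1,e2,n [-0.4  0.1  0.9] M [0.06 0.71 0.06] tcp rel S0 (mm) [ 1.19 -0.3  23.14] 16.8667
h at axis 0.0409 n [-0.5412  0.089   0.8362] dev e1,e2 deg -1.09 0.56 tilt 33.26 [ 0.5851 -0.0131  0.1589]
h at axis 0.0409 n [-0.5413  0.0887  0.8361] dev e1,e2 deg -1.1 0.54 tilt 33.26 [ 0.5851 -0.0131  0.1589]
h at axis 0.0409 n [-0.5408  0.0889  0.8364] dev e1,e2 deg -1.07 0.55 tilt 33.24 [ 0.5851 -0.0131  0.1589]
```

Request:
{"api": "apply_moves", "payload": {
  "rows": [
    {"grip": -1,"linear": [0,0,0],"angular": [0.2,0.7,0.1]},
    {"grip": -1,"linear": [-0.7,0,-0.4],"angular": [0.2,0.6,0.1]},
    {"grip": -1,"linear": [0.3,0,-0.5],"angular": [0,0,0]},
    {"grip": -1,"linear": [0,0,0],"angular": [0,0,0]},
    {"grip": -1,"linear": [0,0,0],"angular": [0,0,0]}
  ]
}}

```text
clock: 17.58
tool_pos: [0.5849, -0.013, 0.1583]
tcp_rot: [0.265, 0.184, 0.946, 0.014]
contact_force: [-1.4, 0.0, 2.6]
opening: 0.0432
gripper_force: 35.0
```

```bash
python3 -c "
from plan import *
frc()"; python3 chk.py | tail -1
```

```text
F e1,e2,n [ 0.2 -0.2  2.9] M [ 0.21  0.62 -0.02] tcp rel S0 (mm) [ 0.75 -0.18 22.71] 17.5833
h at axis 0.0405 n [-0.5251  0.0806  0.8472] dev e1,e2 deg 0.02 0.08 tilt 32.09 [ 0.5849 -0.013   0.1583]
```

It is now flush: h 40.5 mm above the reference, which is exactly home, and the plane is within 0.1°. I shift it downhill until it touches the shaft side.

Request:
{"api": "apply_moves", "payload": {
  "rows": [
    {"grip": -1,"linear": [-0.7,0,-0.4],"angular": [0,0,0]},
    {"grip": -1,"linear": [0,0,0],"angular": [0,0,0]},
    {"grip": -1,"linear": [0,0,0],"angular": [0,0,0]}
  ]
}}

```text
clock: 18.13
tool_pos: [0.5847, -0.0129, 0.1582]
tcp_rot: [0.266, 0.184, 0.946, 0.014]
contact_force: [5.3, 0.6, 1.8]
opening: 0.0432
gripper_force: 35.0
```

```bash
python3 -c "
from plan import *
frc()"
```

```text
F e1,e2,n [ 5.5  0.7 -1.3] M [ 0.39 -0.66 -0.08] tcp rel S0 (mm) [ 0.53 -0.1  22.76] 18.1333
```

Request:
{"api": "apply_moves", "payload": {
  "rows": [
    {"grip": -1,"linear": [-0.6,0,-0.4],"angular": [0,0,0]},
    {"grip": -1,"linear": [0,0,0],"angular": [0,0,0]},
    {"grip": -1,"linear": [0,0,0],"angular": [0,0,0]}
  ]
}}

```text
clock: 18.38
tool_pos: [0.5845, -0.0128, 0.1582]
tcp_rot: [0.266, 0.184, 0.946, 0.014]
contact_force: [8.8, 0.1, 1.9]
opening: 0.0434
gripper_force: 35.0
```

```bash
python3 -c "
from plan import *
frc()"; python3 chk.py | tail -1
```

```text
F e1,e2,n [ 8.5  0.4 -3. ] M [ 0.32 -1.15 -0.04] tcp rel S0 (mm) [3.800e-01 2.000e-02 2.285e+01] 18.3833
h at axis 0.0406 n [-0.5307  0.0828  0.8435] dev e1,e2 deg -0.36 0.2 tilt 32.49 [ 0.5845 -0.0128  0.1582]
```

Request:
{"api": "apply_moves", "payload": {
  "rows": [
    {"grip": -1,"linear": [0,0,0.4],"angular": [0.2,0.8,0.1]},
    {"grip": -1,"linear": [0,0,0],"angular": [0,0,0]},
    {"grip": -1,"linear": [0.2,0,-0.9],"angular": [0,0,0]},
    {"grip": -1,"linear": [0,0,0],"angular": [0,0,0]},
    {"grip": -1,"linear": [0,0,0],"angular": [0,0,0]}
  ]
}}

```text
clock: 19.1
tool_pos: [0.5844, -0.0127, 0.1578]
tcp_rot: [0.259, 0.184, 0.948, 0.015]
contact_force: [-2.0, 0.4, 10.3]
opening: 0.0428
gripper_force: 35.0
```

```bash
python3 -c "
from plan import *
frc()"; python3 chk.py | tail -1
```

```text
F e1,e2,n [ 3.7 -0.4  9.8] M [ 0.43 -0.3  -0.02] tcp rel S0 (mm) [ 0.05  0.19 22.63] 19.1
h at axis 0.0405 n [-0.5253  0.0806  0.8471] dev e1,e2 deg 0.01 0.07 tilt 32.11 [ 0.5844 -0.0127  0.1578]
```

Flush, pressed with about 10 N and bearing on the shaft. I release and retreat along the axis.

Request:
{"api": "apply_moves", "payload": {
  "rows": [
    {"grip": 0.9,"linear": [0,0,0],"angular": [0,0,0]},
    {"grip": 0.9,"linear": [0,0,0],"angular": [0,0,0]},
    {"grip": 0.9,"linear": [0,0,0],"angular": [0,0,0]},
    {"grip": 0.9,"linear": [0,0,0],"angular": [0,0,0]},
    {"grip": 0.9,"linear": [0,0,0],"angular": [0,0,0]},
    {"grip": 0.9,"linear": [0,0,0],"angular": [0,0,0]},
    {"grip": 0.9,"linear": [0,0,0],"angular": [0,0,0]}
  ]
}}

```text
clock: 19.98
tool_pos: [0.5834, -0.0132, 0.1565]
tcp_rot: [0.258, 0.184, 0.948, 0.014]
contact_force: [0.1, 0.5, 0.1]
opening: 0.0793
gripper_force: 0.0
```

```bash
python3 chk.py | tail -1
```

```text
h at axis 0.0405 n [-0.5256  0.0801  0.8469] dev e1,e2 deg -0.01 0.04 tilt 32.12 [ 0.5836 -0.0131  0.1567]
```

Released and still flush. I retreat.

Request:
{"api": "apply_moves", "payload": {
  "rows": [
    {"grip": 0.9,"linear": [-2.6,0.4,4.2],"angular": [0,0,0]},
    {"grip": 0.9,"linear": [-5.3,0.8,8.5],"angular": [0,0,0]},
    {"grip": 0.9,"linear": [-10.5,1.6,17],"angular": [0,0,0]},
    {"grip": 0.9,"linear": [-10.5,1.6,17],"angular": [0,0,0]},
    {"grip": 0.9,"linear": [-10.5,1.6,17],"angular": [0,0,0]},
    {"grip": 0.9,"linear": [-10.5,1.6,17],"angular": [0,0,0]},
    {"grip": 0.9,"linear": [-10.5,1.6,17],"angular": [0,0,0]},
    {"grip": 0.9,"linear": [0,0,0],"angular": [0,0,0]},
    {"grip": 0.9,"linear": [0,0,0],"angular": [0,0,0]}
  ]
}}

```text
clock: 21.03
tool_pos: [0.5235, -0.0038, 0.2555]
tcp_rot: [0.259, 0.184, 0.948, 0.015]
contact_force: [-0.6, -0.2, -0.6]
opening: 0.0825
gripper_force: 0.0
```

```bash
python3 chk.py | tail -1; python3 -c "
from plan import *
print(manip.get_state()['clock'])"
```

```text
h at axis 0.0405 n [-0.5257  0.08    0.8469] dev e1,e2 deg -0.02 0.04 tilt 32.12 [ 0.523  -0.0041  0.2532]
21.3333
```

```bash
python3 -c "
from workcell import manip
print(manip.job_done())"
```

```text
the job is handed in; nothing more can be done
None
```

The cup head is fully home and flush on the tilted spindle's shoulder (last reading within 0.1°), released with the gripper clear, and handed in at about 21 s; no verdict came back, and I did not measure the cups, jar and bowl again at the end.

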